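# Clamp the filter cell with the press's fold-away crank

### The arm

A 6-joint arm with a two-finger parallel gripper is mounted at the origin on a cart in front of the work surface, level with it; the furniture and walls round the work are solid. World frame = base frame: x ahead of the robot, y to its left, z up, the work surface at z = 0. Lengths are in mm, angles in rad, forces in N, time in s.
With the tool pointing down it reaches from about 400 to 925 mm from the base axis. Payload 12.5 kg.
Tool frame: the origin (TCP) lies midway between the tips of the shut fingers; the grasp point (between the pads) lies 19 mm behind it; z points along the fingers, y is the line along which they close (so a half turn about z gives the same grasp; the last joint's range is limited). The gripper opens to 95 mm and grips with 3 to 60 N. Pads are 20 mm wide; open, the fingers measure 119 mm over their backs; the gripper's body (75 mm by 180 mm) begins 59 mm behind the grasp point.
Start: joints at [-1.442, 0.491, 1.559, -0, 1.092, -0.106], TCP at [145.427, -607.863, 214.661] pointing down, gripper open.
Joint ranges: [-3.1, 3.1], [-0.84, 2.19], [0.05, 2.79], [-1.13, 4.28], [0.06, 2.93], [-2.69, 2.69]. Speed limits (rad/s): [2.22, 2.22, 2.79, 3.14, 3.14, 3.14].

### API

Orientations are given as a rotation vector (axis times angle).
In Python, from station import arm gives the robot as it stands.
- The arm moves only by the shell command python3 -m creep 'ROWS' [FORCE]. ROWS is JSON, a list of rows, each a list of 3 entries, a list of its own where there are three numbers: the shift along the tool's x, y, z in units of 30 mm (1.0 is 30 mm), then the turn, a rotation vector about the tool's x, y, z in units of 6 degrees (1.0 is 6 degrees), then the closure, from 0 (fully open) to 1 (shut). A call has 1 to 8 rows; each row shifts and turns the commanded pose from where the row before left it, along the tool's axes as they then stand; what a row does not reach is not made up. A row lasts 1/12 s, in which the tool goes at most 41.7 mm and 7.16 degrees, less where a joint would pass 70% of its speed; a pose out of reach is approached as far as the arm can. A call is refused whole if a number of a shift passes 1 or a number of a turn 1, either way. A call with a gripper value outside its range is refused whole. The fingers move at their own pace and stop on an object; FORCE is the grip in N (left out, the last holds). Time passes only in rows, so rows that do not move let the fingers close. It gives the time, the measured TCP pose, the force, the opening and the grip force at its end, in the units of the state.
- arm.state(): the state, without advancing time (a new reading comes with each control period).
- arm.get_image(name): name is "scene" or "side" or "wrist"; returns a dict with "img" (384x512x3 uint8, red, green, blue), "intrinsics" (3x3 intrinsics, pixels), "k1" (the pictures are not rectified: a ray, as slopes to the right and down, at radius r is drawn at 1 + k1 r^2 times it, then the intrinsics apply), "cam_to_world" (4x4, takes a point from camera to world coordinates). Camera axes: x right, y down, z forward; pixel columns grow to the right and rows downward; lengths in mm; the calibration is good to about 2 mm. A picture is of the moment at which its call begins. There is no depth.
- arm.job_done(): hands the job in; it is judged then, once.
The state is a dict: "time_s": time; "q": joint angles; "joint_vel": joint speeds; "joint_efforts": joint torques, N m; "ee_pos": TCP position; "tcp_rot": TCP orientation; "wrist_force": force on the tool from outside, world axes, zero at the start; "ft_torque": the same for the moment, N m; "width": finger opening in mm; "grasp_force": force on a finger pad.
Only numpy, scipy, OpenCV 4.12 (cv2) and the standard library are available. Lean on these libraries where they do the work, as an engineer would, in place of code of your own. Each camera call takes 0.05 s, during which the arm holds its last target. There are 200 camera calls.

### The job

Clamp the filter cell in the bench filter press: swing the folded-down handle on top of the clamp screw upright, wind the screw down with it (clockwise from above) until its foot bears finger-tight on the cell's cap, firm but never forced, and then fold the handle flat along the crank arm again so that nothing can catch it and loosen the clamp. The gaskets under the cap differ from cell to cell, so the right point can only be felt. Leave the beaker and the timer beside the press where they are.

Things in the scene. Friction and masses are not known exactly. Their poses are not given: they have to be found in the camera images.
- press: Bench filter press, bolted down: grey base 116 x 156 mm, two steel posts 16 mm thick at its y = +-62 mm, a grey cross bar 40 mm wide over them from 138 to 162 mm height, brass nut up to 168 mm, domed post nuts up to 171 mm; only the screw and crank stand higher. Origin: centre of the underside; z up; x, y along the base's short and long side.
- press_seat (a point): Centre of the cell's seat on the press's base, at 18 mm height, on the screw's axis; a ring of 72 mm bore and 5 mm height surrounds it.
- filter_cell: Filter cell, loose, about 1 kg, not to be handled: a plain metal cylinder with wider end caps, 68 mm across, upright in the seat under the screw. Origin: centre of its underside; z up. Its flat top (the cap) is 74 to 82 mm above the origin, depending on its gaskets (not reported).
- clamp_foot: Steel swivel foot under the clamp screw, a disc 42 mm across. Origin: centre of its underside, on the screw's axis; moves straight down, does not turn; 120 mm above the press's underside at crank angle 0. Finger-tight is 30 to 110 N on the cap, best about 65; over 160 N ruins the gaskets. Once it bears, the force grows by about 20 N per further 0.1 rad of crank.
- crank (a joint): Angle of screw and crank, rad, 0 to 11.3; grows clockwise seen from above, which lowers foot and crank together by 20 mm a turn. It stays as left. Turning it free takes 0.36 N m: 5 to 7 N felt across the arm at the handle, 50 mm from the axis. Once the foot bears, each newton felt beyond free running is about 16 N on the cap, so stop 4 to 5 N beyond; a knock of 3 N can then turn it back.
- crank_hub (a point): Point on the screw's axis at the height of the folded handle's centre line, 101 mm above the foot's underside. The dark crank arm, 15 mm wide and 10 mm thick, runs level towards fold_pivot; its top is 9 mm below this point. The hub is 22 mm across.
- fold_pivot (a point): Pivot of the fold-away handle, in a fork 22 mm wide at the outer end of the crank arm, 50 mm from the screw's axis, at the height of crank_hub. The pivot pin is level and square to the arm.
- fold_handle (a joint): Fold angle of the handle, rad: 0 = flat on the crank arm, pointing from fold_pivot back across the hub to 36 mm past the axis; 1.571 = straight up from fold_pivot, against a stop. A stiff hinge (0.06 N m) that stays where it is left. Upright means over 1.35, flat means under 0.15.
- grip_point (a point): Where to hold the handle: on its centre line, 72 mm from fold_pivot, 14 mm short of its free end. The handle is a black sleeve 16 mm thick, 15 to 86 mm from fold_pivot, that revolves freely about its own length, so fingers can hold it upright while the crank goes round. Flat, this point is 22 mm past the screw's axis, free on both sides, with 20 mm or more of air down to the press.
- beaker: Small glass beaker, 47 mm across, 54 mm tall, loose, left of the press. Origin: centre of its underside.
- bench_timer: White bench timer, 70 x 66 x 20 mm, loose, right of the press. Origin: centre of its underside.

How it is judged (in metres and radians):
On the way, in this order (a step that is already met when the one before it is completed fails the run):
1. the handle is swung upright before the foot touches the cell (value of joint fold_handle above 1.35 rad and contact force between clamp_foot and filter_cell below 3 N), for 0.2 s.
2. with the handle upright, the screw is wound down until the foot bears on the cap with 30 to 110 N (value of joint fold_handle above 1.2 rad and contact force between clamp_foot and filter_cell between 30 and 110 N), for 0.2 s.
At the end, for the whole second after the job is handed in: The foot bears on the cell's cap with 30 to 110 N, the handle lies folded flat on the crank arm (fold angle under 0.15 rad), the cell stands upright (within 0.05 rad) on its seat (within 5 mm of the screw's axis), and beaker and timer stand where they stood (within 20 mm) (contact force between clamp_foot and filter_cell between 30 and 110 N and value of joint fold_handle below 0.15 rad and horizontal distance between filter_cell and press_seat below 0.005 m and angle between filter_cell's own z axis and vertical below 0.05 rad and distance of each of beaker, bench_timer from where it was at the start of the episode below 0.02 m); the robot touches nothing.
It fails at once if the screw is forced: more than 160 N on the cell (contact force between clamp_foot and filter_cell above 160 N).
It fails at once if the beaker is pushed away or tipped over (distance of beaker from where it was at the start of the episode above 0.02 m or angle between beaker's own z axis and vertical above 0.3 rad).
It fails at once if the timer is pushed away (distance of bench_timer from where it was at the start of the episode above 0.02 m).
It also fails if it takes over 72 s, if anything falls off the work surface, if the arm or the gripper's body presses on something with over 40 N, if the wrist force passes 120 N, or if a joint passes its speed limit or range.

## Working session

There is one attempt and no reset: what is moved stays moved. The work goes in short steps, Python scripts to look and compute and a shell command to move; the robot and the scene stay as the last step left them, time stands still between calls to the robot, and variables do not carry over. Pictures are saved under pics/ and viewed, at most 12 in all, crops included, and the job is handed in when it is done.

```bash
mkdir -p pics; ls; python3 - <<'E'
from station import arm
import cv2,numpy as np
print(arm.state())
for n in ("scene","side"):
    d=arm.get_image(n); cv2.imwrite(f"pics/{n}0.png",d["img"][:,:,::-1]); np.savez(f"{n}0.npz",**d)
    print(n,d["intrinsics"],d["k1"],np.round(d["cam_to_world"],3))
E
```

```text
pics
{'time_s': 0.0, 'q': array([-1.44158875e+00,  4.91553082e-01,  1.55947045e+00,  4.12900501e-05,
        1.09169364e+00, -1.05602528e-01]), 'joint_vel': array([ 0.00041038, -0.00130794, -0.00295413, -0.00076998, -0.00042198,
       -0.00133832]), 'joint_efforts': array([-1.51916756e-03, -6.12647223e+01, -2.58182734e+01,  6.92371815e-02,
        4.81723482e-02, -8.03171520e-05]), 'ee_pos': array([ 145.40911729, -607.59070829,  214.05854217]), 'tcp_rot': array([-3.11885211e+00, -3.67830616e-01, -3.66744167e-05]), 'wrist_force': array([-0.43237783,  1.20080814,  0.15184098]), 'ft_torque': array([0.0272329 , 0.01418934, 0.00813112]), 'grasp_force': 0.0, 'width': 95.1492738992338}
scene [[401.06906329   0.         252.08523822]
 [  0.         401.06906329 194.81931688]
 [  0.           0.           1.        ]] -0.12668589725141755 [[-8.87000e-01 -2.59000e-01  3.82000e-01  2.12333e+02]
 [-4.61000e-01  4.76000e-01 -7.49000e-01  6.63004e+02]
 [ 1.20000e-02 -8.41000e-01 -5.42000e-01  6.00389e+02]
 [ 0.00000e+00  0.00000e+00  0.00000e+00  1.00000e+00]]
side [[441.9092856    0.         256.39099944]
 [  0.         441.9092856  192.59302056]
 [  0.           0.           1.        ]] -0.12051275357811071 [[ 1.00000e+00 -1.00000e-02  1.10000e-02  5.26766e+02]
 [-1.50000e-02 -4.95000e-01  8.69000e-01 -7.24780e+02]
 [-3.00000e-03 -8.69000e-01 -4.95000e-01  5.83675e+02]
 [ 0.00000e+00  0.00000e+00  0.00000e+00  1.00000e+00]]
```

View pics/scene0.png

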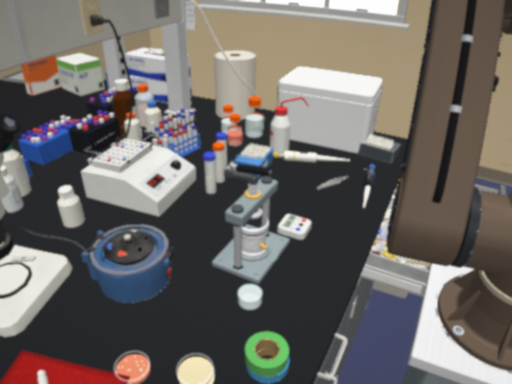

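View pics/side0.png

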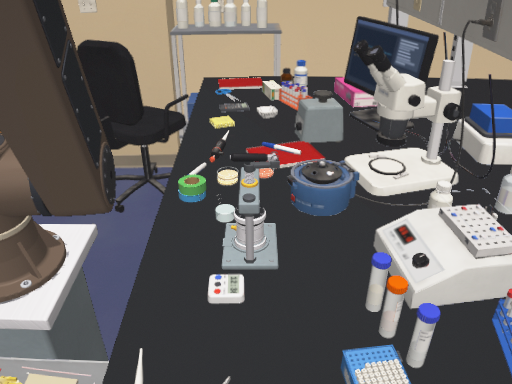

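The scene view shows the press around (252,230), the beaker at (250,296) and the timer at (294,226). The side view shows the press at (249,210), with the dark crank around (255,160). Next I'll enlarge both.

```bash
python3 - <<'E'
import cv2,numpy as np
a=cv2.imread("pics/scene0.png")[155:285,205:325]; b=cv2.imread("pics/side0.png")[140:270,195:295]
f=lambda i:cv2.resize(i,None,fx=4.4,fy=4.4,interpolation=cv2.INTER_CUBIC)
a=cv2.resize(a,(400,433),interpolation=cv2.INTER_CUBIC);b=cv2.resize(b,(333,433),interpolation=cv2.INTER_CUBIC)
cv2.imwrite("pics/crop0.png",np.hstack([a,b]))
E
```

```text
(no output)
```

View pics/crop0.png

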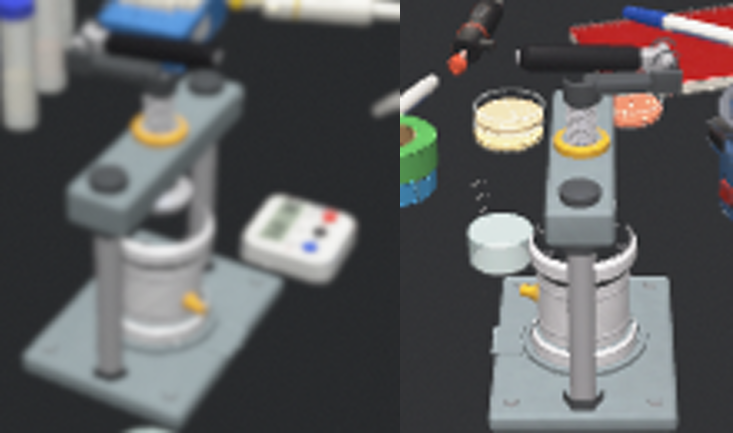

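The crops show the crank pointing roughly +x, with the fork at the far end and the sleeve lying back across the hub towards the robot. I'll triangulate the main points.

```bash
cat > h.py <<'E'
import numpy as np,cv2
def ray(d,px):
    K=d["intrinsics"];k=float(d["k1"])
    u=np.array([(px[0]-K[0,2])/K[0,0],(px[1]-K[1,2])/K[1,1]])
    s=cv2.undistortPoints(np.array([[px]],float),K,np.array([k,0,0,0,0.]))[0,0]
    T=d["cam_to_world"]; v=T[:3,:3]@np.array([*s,1]); return T[:3,3],v/np.linalg.norm(v)
def tri(rs):
    A=sum(np.eye(3)-np.outer(v,v) for o,v in rs); b=sum((np.eye(3)-np.outer(v,v))@o for o,v in rs)
    p=np.linalg.solve(A,b); e=[np.linalg.norm((np.eye(3)-np.outer(v,v))@(p-o)) for o,v in rs]; return p.round(1),np.round(e,1)
def plane(r,z): o,v=r; return (o+v*(z-o[2])/v[2]).round(1)
E
python3 - <<'E'
from h import *
a=np.load("scene0.npz");b=np.load("side0.npz")
S=lambda u,v:ray(a,(205+u/3.333-.3,155+v/3.333-.3)); B=lambda u,v:ray(b,(195+(u-400)/3.333-.3,140+v/3.333-.3))
for n,s,t in [("nut",(159,127),(581,142)),("free end",(222,50),(518,57)),("sleeve outer",(107,45),(640,60)),("fork",(88,42),(662,57)),("postnut -y",(207,80),(580,190)),("hub",(162,85),(583,88))]:
    print(n,tri([S(*s),B(*t)]))
for n,s in [("base near",(190,420)),("base left",(28,358)),("base right",(282,285))]: print(n,plane(S(*s),12))
for n,s in [("b1",(491,425)),("b2",(676,425)),("b3",(668,280)),("b4",(505,280))]: print(n,plane(B(*s),12))
E
```

```text
nut (array([522.4,  53.4, 164.3]), array([0.5, 0.5]))
free end (array([486.5,  46.1, 224. ]), array([0.1, 0.1]))
sleeve outer (array([556.5,  58.4, 215.2]), array([0.8, 0.8]))
fork (array([568.9,  60.7, 215.5]), array([1.5, 1.5]))
postnut -y (array([520.9,  -8.3, 166.4]), array([0.6, 0.6]))
hub (array([521.7,  56.9, 197.4]), array([2.1, 2.1]))
base near [460.8 127.7  12. ]
base left [577.9 127.2  12. ]
base right [462.4 -19.5  12. ]
b1 [465.6 -25.1  12. ]
b2 [577.8 -27.1  12. ]
b3 [581.  131.3  12. ]
b4 [467.1 133.4  12. ]
```

```bash
cat > st.py <<'E'
from station import arm
import sys,numpy as np
from scipy.spatial.transform import Rotation as R
s=arm.state();M=R.from_rotvec(s["tcp_rot"]).as_matrix()
print("t",round(s["time_s"],2),"p",s["ee_pos"].round(1),"xdir",np.degrees(np.arctan2(M[1,0],M[0,0])).round(1),"zt",M[:,2].round(3),"F",s["wrist_force"].round(2),"w",round(s["width"],1),"g",round(s["grasp_force"],1),"q6",s["q"][5].round(2))
if len(sys.argv)>3:
    d=np.array(list(map(float,sys.argv[1:4])))-s["ee_pos"]; print("shift units",(M.T@d/30).round(2))
E
python3 -m creep '[[[0,0,-1],[0,0,0],0],[[0,0,-1],[0,0,0],0],[[0,0,-1],[0,0,0],0],[[0,0,-0.2],[0,0,0.57],0],[[0.5,-0.4,0],[0,0,0],0],[[0.95,-0.8,0],[0,0,0],0],[[0.95,-0.8,0],[0,0,0],0],[[0.95,-0.8,0],[0,0,0],0]]' 
python3 st.py 500 49 305
```

```text
time_s: 0.77
ee_pos: [230.2, -506.3, 310.2]
tcp_rot: [-3.129, -0.273, 0.0]
wrist_force: [1.3, -0.1, 0.6]
width: 95.1
grasp_force: 0.0
t 0.77 p [ 230.2 -506.3  310.2] xdir 10.0 zt [-0.     0.001 -1.   ] F [ 1.26 -0.14  0.64] w 95.1 g 0.0 q6 0.13
shift units [ 12.06 -16.67   0.18]
```

```bash
python3 -m creep '[[[0.85,-0.95,0],[0,0,0],0],[[0.85,-0.95,0],[0,0,0],0],[[0.85,-0.95,0],[0,0,0],0],[[0.85,-0.95,0],[0,0,0],0],[[0.7,-1,0],[0,0,0],0],[[0.7,-1,0],[0,0,0],0],[[0.7,-1,0],[0,0,0],0],[[0.7,-1,0],[0,0,0],0]]' >/dev/null
python3 -m creep '[[[0.7,-1,0],[0,0,0],0],[[0.7,-1,0],[0,0,0],0],[[0.7,-1,0],[0,0,0],0],[[0.7,-1,0],[0,0,0],0],[[0.7,-1,0],[0,0,0],0],[[0.7,-1,0],[0,0,0],0],[[0.5,-1,0],[0,0,0],0],[[0,0,0],[0,0,0],0]]' 
python3 st.py 500 49 305
python3 - <<'E'
from station import arm
import cv2,numpy as np
d=arm.get_image("wrist"); cv2.imwrite("pics/w1.png",d["img"][:,:,::-1]); np.savez("w1.npz",**d)
E
```

```text
time_s: 2.1
ee_pos: [475.3, -9.2, 310.3]
tcp_rot: [-3.128, -0.281, 0.0]
wrist_force: [-0.7, -0.1, 0.5]
width: 95.3
grasp_force: 0.0
t 2.1 p [475.3  -9.2 310.3] xdir 10.3 zt [-0.     0.001 -1.   ] F [-0.65 -0.15  0.49] w 95.3 g 0.0 q6 1.23
shift units [ 1.16 -1.76  0.18]
```

View pics/w1.png

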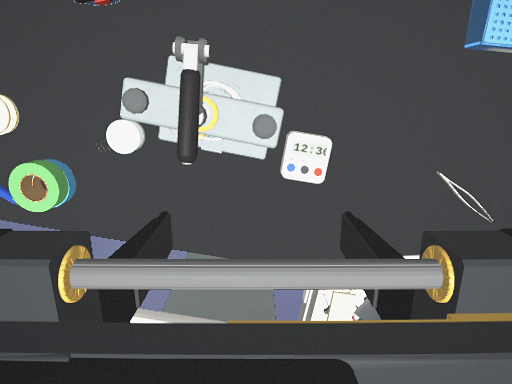

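The wrist view shows the handle's free end at (188,162), its outer end at (191,70), the pivot pin near (191,48), and the post nuts at (134,100) and (264,126).

```bash
python3 - <<'E'
from h import *
d=np.load("w1.npz");a=np.load("scene0.npz");b=np.load("side0.npz")
S=lambda u,v:ray(a,(205+u/3.333-.3,155+v/3.333-.3)); B=lambda u,v:ray(b,(195+(u-400)/3.333-.3,140+v/3.333-.3))
W=lambda *p:ray(d,p)
for z in(215,220): print(z,[plane(W(*p),z) for p in((188,160),(191,72),(191,48))])
print([plane(W(*p),169) for p in((134,100),(264,126))])
for n,s,t,w in [("free end",(222,50),(518,57),(188,160)),("sleeve outer",(107,45),(640,60),(191,72)),("nut-y",(207,80),(580,190),(264,126))]:
    print(n,tri([S(*s),B(*t),W(*w)]))
m=cv2.inRange(d["img"],(0,0,0),(45,45,45))[80:155,170:210]
img=d["img"].sum(2)
for r in(85,95,125,140,150):
    row=img[r,165:215]; print(r,165+np.where(row<110)[0][[0,-1]], row[::3])
E
```

```text
215 [array([487.6,  49.8, 215. ]), array([556.8,  56.4, 215. ]), array([574.2,  58.7, 215. ])]
220 [array([488.7,  49. , 220. ]), array([556.6,  55.4, 220. ]), array([573.7,  57.7, 220. ])]
[array([524.8, 114.8, 169. ]), array([522.7,  -8.7, 169. ])]
free end (array([487.4,  47.4, 223.8]), array([1.4, 1.1, 2.3]))
sleeve outer (array([556.8,  57.1, 215.1]), array([0.9, 1.1, 0.7]))
nut-y (array([521.5,  -8.7, 166.3]), array([1. , 0.5, 1. ]))Traceback (most recent call last):
  File "<stdin>", line 12, in <module>
IndexError: index 0 is out of bounds for axis 0 with size 0
```

```bash
python3 -m creep '[[[0,0,0],[0,0,0.7],0],[[0,0,0],[0,0,0],0],[[0,0,0],[0,0,0],0]]' >/dev/null; python3 st.py 498.6 50.4 260
```

```text
t 2.4 p [474.2 -14.1 310.5] xdir 5.9 zt [-0. -0. -1.] F [ 0.8  -0.52  0.01] w 95.1 g 0.0 q6 1.3
shift units [ 1.03 -2.06  1.68]
```

```bash
python3 -m creep '[[[0.5,-1,0],[0,0,0],0],[[0.53,-1,0],[0,0,0],0],[[0,-0.06,1],[0,0,0],0],[[0,0,1],[0,0,0],0],[[0,0,0.7],[0,0,0],0],[[0,0,0],[0,0,0],0.4],[[0,0,0],[0,0,0],0.4]]' 8; python3 st.py 498.6 50.4 205
python3 - <<'E'
from station import arm
import cv2,numpy as np
o=[]
for n in("wrist","side"):
    d=arm.get_image(n); np.savez(n[0]+"2.npz",**d); o.append(d["img"][:,:,::-1])
cv2.imwrite("pics/w2.png",np.hstack([cv2.resize(o[0],(440,330)),cv2.resize(o[1][100:250,170:340],(360,318)).copy() if 0 else cv2.resize(o[1][100:250,170:330],(352,330))]))
E
```

```text
time_s: 2.98
ee_pos: [498.8, 50.5, 229.5]
tcp_rot: [-3.137, -0.16, 0.002]
wrist_force: [-1.1, -0.0, 0.1]
width: 86.6
grasp_force: 0.0
t 2.98 p [498.8  50.5 229.5] xdir 5.9 zt [-0.002 -0.    -1.   ] F [-1.15 -0.01  0.08] w 86.6 g 0.0 q6 1.44
shift units [-0.    0.    0.82]
```

View pics/w2.png

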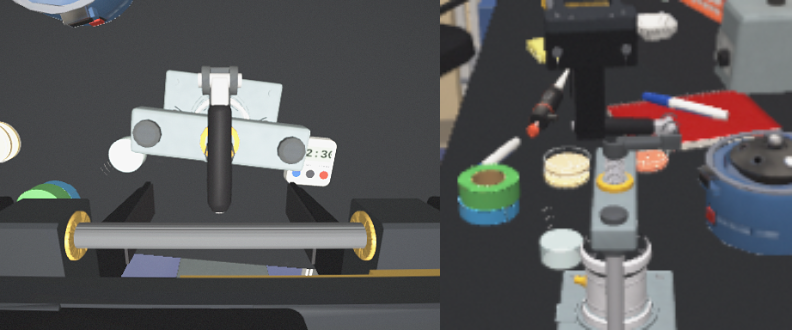

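```bash
python3 - <<'E'
from h import *
d=np.load("w1.npz");e=np.load("w2.npz");a=np.load("scene0.npz");b=np.load("side0.npz")
S=lambda u,v:ray(a,(205+u/3.333-.3,155+v/3.333-.3)); B=lambda u,v:ray(b,(195+(u-400)/3.333-.3,140+v/3.333-.3))
W=lambda *p:ray(d,p); V=lambda u,v:ray(e,(u*1.1636,v*1.1636))
for z in(214,219,224): print(z,[plane(V(*p),z) for p in((219,211),(219,107),(221,78))])
print("fe",tri([S(222,50),B(518,57),W(188,160),V(219,211)]),"out",tri([S(107,45),B(640,60),W(191,72),V(219,107)]),tri([W(191,72),V(219,107)]),tri([W(188,160),V(219,211)]))
E
python3 -m creep '[[[0,0,0.4],[0,0,0],0.5],[[0,0,0.4],[0,0,0],0.6]]' 8;
```

```text
214 [array([482.3,  49. , 214. ]), array([556.2,  56.5, 214. ]), array([574.6,  57.1, 214. ])]
219 [array([484.7,  49.2, 219. ]), array([556.6,  56.6, 219. ]), array([574.5,  57.1, 219. ])]
224 [array([487. ,  49.4, 224. ]), array([557. ,  56.6, 224. ]), array([574.4,  57.2, 224. ])]
fe (array([487.2,  48.2, 223.7]), array([1.8, 1.1, 2.3, 1.2])) out (array([556.7,  56.9, 215.1]), array([1. , 1.2, 0.5, 0.5])) (array([556.6,  56.4, 215.7]), array([0.3, 0.3])) (array([489.3,  48.7, 226.9]), array([1.2, 1.2]))
time_s: 3.25
ee_pos: [499.9, 50.8, 207.4]
tcp_rot: [3.137, 0.16, 0.007]
wrist_force: [0.3, -0.1, 0.1]
width: 65.7
grasp_force: 0.0
```

```bash
python3 -m creep '[[[0,0,0],[0,0,0],1],[[0,0,0],[0,0,0],1],[[0,0,0],[0,0,0],1],[[0,0,0],[0,0,0],1],[[0,0,0],[0,0,0],1],[[0,0,0],[0,0,0],1]]' 8; python3 st.py
```

```text
time_s: 3.75
ee_pos: [499.0, 51.2, 206.1]
tcp_rot: [3.137, 0.16, 0.001]
wrist_force: [-1.4, 0.9, 0.0]
width: 26.0
grasp_force: 0.0
t 3.75 p [499.   51.2 206.1] xdir 5.8 zt [ 0.001 -0.    -1.   ] F [-1.4   0.94  0.03] w 26.0 g 0.0 q6 1.44
```

```bash
python3 -m creep '[[[0,0,0],[0,0,0],1],[[0,0,0],[0,0,0],1],[[0,0,0],[0,0,0],1],[[0,0,0],[0,0,0],1]]' 8; python3 st.py
```

```text
time_s: 4.08
ee_pos: [498.9, 51.1, 205.6]
tcp_rot: [3.137, 0.16, 0.0]
wrist_force: [0.1, -0.7, 0.9]
width: 15.8
grasp_force: 8.0
t 4.08 p [498.9  51.1 205.6] xdir 5.8 zt [ 0. -0. -1.] F [ 0.11 -0.72  0.91] w 15.8 g 8.0 q6 1.44
```

```bash
python3 -m creep '[[[0.05,0,-0.5],[0,0,0],1],[[0.15,0,-0.47],[0,0,0],1],[[0.24,0,-0.44],[0,0,0],1],[[0.32,0,-0.38],[0,0,0],1],[[0,0,0],[0,0,0],1]]' 8; python3 st.py
```

```text
time_s: 4.5
ee_pos: [523.1, 53.5, 260.9]
tcp_rot: [3.137, 0.16, 0.005]
wrist_force: [-2.6, -0.2, 2.8]
width: 15.8
grasp_force: 8.0
t 4.5 p [523.1  53.5 260.9] xdir 5.8 zt [ 0.003 -0.    -1.   ] F [-2.57 -0.24  2.8 ] w 15.8 g 8.0 q6 1.45
```

```bash
python3 -m creep '[[[0.38,0,-0.33],[0,0,0],1],[[0.44,0,-0.25],[0,0,0],1],[[0.48,0,-0.15],[0,0,0],1],[[0.37,0,-0.05],[0,0,0],1],[[0,0,0],[0,0,0],1]]' 8; python3 st.py
python3 - <<'E'
from station import arm
import cv2,numpy as np
o=[]
for n in("scene","side"):
    d=arm.get_image(n); np.savez(n+"3.npz",**d); o.append(d["img"][:,:,::-1])
f=lambda i:cv2.resize(i,(390,390),interpolation=cv2.INTER_CUBIC)
cv2.imwrite("pics/s3.png",np.hstack([f(o[0][100:230,190:320]),f(o[1][60:190,190:320])]))
E
```

```text
time_s: 4.92
ee_pos: [572.4, 58.5, 282.3]
tcp_rot: [3.137, 0.16, 0.001]
wrist_force: [0.8, -0.3, 7.6]
width: 15.7
grasp_force: 8.0
t 4.92 p [572.4  58.5 282.3] xdir 5.8 zt [ 0. -0. -1.] F [ 0.78 -0.27  7.61] w 15.7 g 8.0 q6 1.46
```

View pics/s3.png

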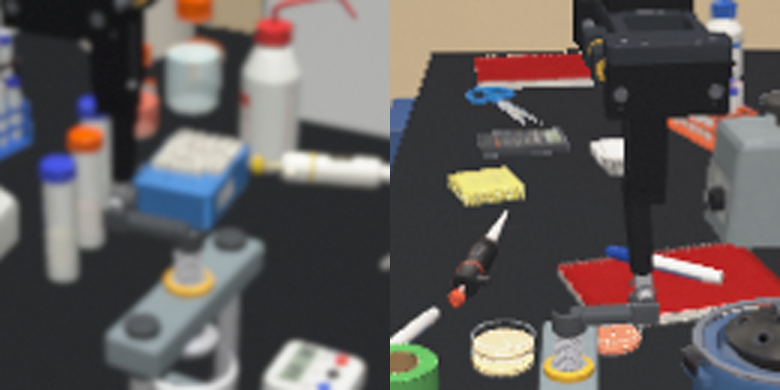

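The handle stands upright in the fingers: the fork is at about (120,195) in the left crop and (640,290) in the right. The pads are squeezing along its length, so I'll regrip slightly lower and firmer.

```bash
python3 -m creep '[[[0,0,0],[0,0,0],0.7],[[0,0,0],[0,0,0],0.7],[[0,0,0.2],[0,0,0],0.7],[[0,0,0],[0,0,0],0.7]]' >/dev/null; python3 st.py
python3 -m creep '[[[0,0,0],[0,0,0],1],[[0,0,0],[0,0,0],1],[[0,0,0],[0,0,0],1],[[0,0,0],[0,0,0],1],[[0,0,0],[0,0,0],1]]' 20 >/dev/null; python3 st.py
```

```text
t 5.35 p [570.7  58.6 275.3] xdir 5.8 zt [-0.002 -0.    -1.   ] F [ 1.02 -0.31 -0.47] w 27.9 g 0.0 q6 1.46
t 5.77 p [571.3  58.5 276.6] xdir 5.8 zt [-0. -0. -1.] F [-0.73 -1.37 -0.56] w 15.5 g 20.0 q6 1.46
```

```bash
cat > fs.py <<'E'
import sys,numpy as np
from station import arm
lim=float(sys.argv[1]) if len(sys.argv)>1 else 99
H=np.array([523.5,53.]);c,s_=np.cos(np.radians(5.8)),np.sin(np.radians(5.8))
T=np.array([[c,s_],[s_,-c]])          # world xy -> tool-start xy
s=arm.state();p=T@(s["ee_pos"][:2]-H);f=T@s["wrist_force"][:2]
a=np.arctan2(p[1],p[0]);t=np.array([-np.sin(a),np.cos(a)])
Ft=-f@t
print("t %.2f a %.3f R %.1f z %.1f  Ft %.2f Fr %.2f Fz %.2f w %.1f"%(s["time_s"],a%6.2832,np.hypot(*p),s["ee_pos"][2],Ft,f@p/np.hypot(*p),s["wrist_force"][2],s["width"]))
sys.exit(Ft>lim)
E
python3 fs.py
python3 -m creep '[[[-0.032,0.317,0.021],[0,0,0],1],[[-0.094,0.305,0.021],[0,0,0],1],[[-0.153,0.28,0.021],[0,0,0],1],[[-0.206,0.244,0.021],[0,0,0],1]]' 20 >/dev/null; python3 fs.py 
python3 -m creep '[[[-0.25,0.198,0.021],[0,0,0],1],[[-0.284,0.145,0.021],[0,0,0],1],[[-0.307,0.085,0.021],[0,0,0],1],[[-0.318,0.023,0.021],[0,0,0],1]]' >/dev/null; python3 fs.py
python3 -m creep '[[[0,0,0],[0,0,0],1]]' >/dev/null; python3 fs.py
```

```text
t 5.77 a 6.270 R 48.2 z 276.6  Ft -1.28 Fr -0.88 Fz -0.56 w 15.5
t 6.10 a 0.769 R 48.2 z 274.4  Ft 8.78 Fr 0.71 Fz -1.54 w 15.6
t 6.43 a 1.569 R 48.1 z 272.1  Ft 7.94 Fr 1.89 Fz -1.76 w 15.5
t 6.52 a 1.594 R 48.0 z 272.1  Ft 5.77 Fr 2.58 Fz -3.26 w 15.8False
False
False
False
```

```bash
sed -i 's/sys.exit(Ft>lim)/sys.exit(int(Ft>lim))/' fs.py
python3 -m creep '[[[-0.316,-0.041,0.015],[0,0,0],1],[[-0.302,-0.103,0.021],[0,0,0],1],[[-0.275,-0.161,0.021],[0,0,0],1],[[-0.238,-0.212,0.021],[0,0,0],1]]' >/dev/null; python3 fs.py 11 &&
python3 -m creep '[[[-0.191,-0.256,0.021],[0,0,0],1],[[-0.136,-0.288,0.021],[0,0,0],1]]' >/dev/null && python3 fs.py 11 &&
python3 -m creep '[[[-0.076,-0.31,0.021],[0,0,0],1],[[-0.013,-0.319,0.021],[0,0,0],1]]' >/dev/null && python3 fs.py 11
python3 -m creep '[[[0,0,0],[0,0,0],1]]' >/dev/null; python3 fs.py
python3 - <<'E'
from station import arm
import cv2,numpy as np
o=[]
for n in("scene","side"):
    d=arm.get_image(n); np.savez(n+"4.npz",**d); o.append(d["img"][:,:,::-1])
f=lambda i:cv2.resize(i,(400,520),interpolation=cv2.INTER_CUBIC)
cv2.imwrite("pics/s4.png",np.hstack([f(o[0][155:285,205:305]),f(o[1][130:260,200:300])]))
E
python3 fs.py
```

```text
t 6.85 a 2.379 R 47.7 z 269.6  Ft 8.04 Fr 1.56 Fz -2.85 w 15.6
t 7.02 a 2.788 R 47.7 z 268.3  Ft 7.99 Fr 0.63 Fz -1.73 w 15.5
t 7.18 a 3.196 R 47.8 z 267.0  Ft 8.04 Fr -0.61 Fz -0.50 w 15.5
t 7.27 a 3.214 R 47.9 z 266.9  Ft 6.26 Fr 0.30 Fz -0.26 w 15.7
t 7.37 a 3.204 R 47.7 z 266.9  Ft 3.83 Fr 1.17 Fz 1.07 w 15.5
```

View pics/s4.png

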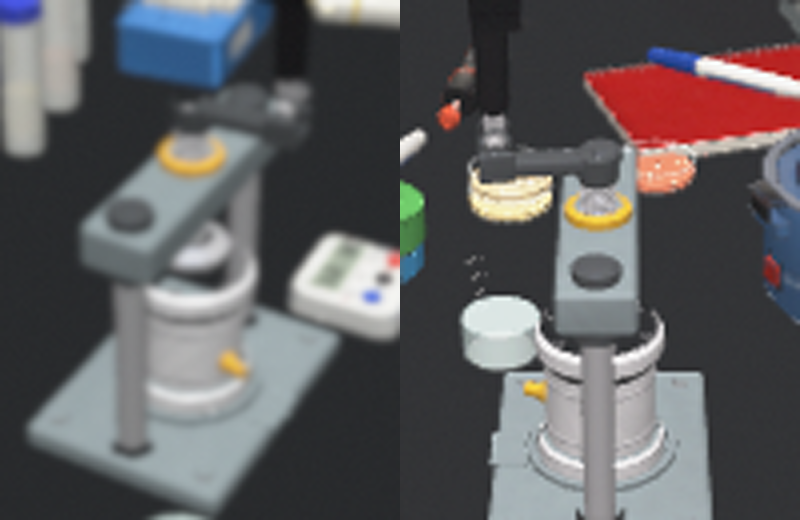

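The foot (left crop, bottom edge near (205,268)) is close above the cap, whose front edge is near (200,310). I'll estimate the gap from those two edges.

```bash
python3 - <<'E'
from h import *
d=np.load("scene4.npz")
T=np.linalg.inv(d["cam_to_world"]);K=d["intrinsics"];k=float(d["k1"])
def proj(p):
    c=(T@np.array([*p,1]))[:3]; return cv2.projectPoints(c.reshape(1,3),np.zeros(3),np.zeros(3),K,np.array([k,0,0,0,0.]))[0][0,0]
crop=lambda p:((proj(p)-[205,155]+.4)*4).round(1)
for z in(168,): print("brass top",crop((523.5,53,z)))
for z in(98,102,106,110,114): print("foot near edge",z,crop((514,71.7,z)))
for z in(88,92,96,100,104): print("cap near",z,crop((508,83.3,z)))
im=d["img"].astype(int).sum(2)
for u in(253,255,257):print(u,im[205:245,u])
E
```

```text
brass top [190.6 146.1]
foot near edge 98 [188.6 282.1]
foot near edge 102 [188.7 275.9]
foot near edge 106 [188.8 269.7]
foot near edge 110 [188.9 263.4]
foot near edge 114 [189.  257.1]
cap near 88 [188.3 312.9]
cap near 92 [188.4 306.8]
cap near 96 [188.5 300.6]
cap near 100 [188.6 294.4]
cap near 104 [188.7 288.2]
253 [450 407 360 318 293 284 283 296 328 367 404 484 589 655 662 627 513 362
 229 168 231 356 468 581 686 711 666 580 511 430 376 444 511 520 505 511
 529 537 533 528]
255 [357 317 293 282 286 305 341 375 395 397 413 494 592 644 647 600 487 335
 211 147 170 273 416 568 686 707 658 562 492 406 366 441 511 524 511 516
 525 524 520 518]
257 [291 281 273 265 278 354 436 443 410 412 482 563 615 630 607 525 403 272
 178 132 139 211 371 565 681 690 627 540 478 396 384 456 505 508 504 511
 512 513 511 511]
```

```bash

python3 -m creep '[[[0.05,-0.315,0.021],[0,0,0],1],[[0.112,-0.299,0.021],[0,0,0],1]]' >/dev/null; python3 fs.py 9.5 &&
python3 -m creep '[[[0.169,-0.271,0.021],[0,0,0],1],[[0.219,-0.232,0.021],[0,0,0],1]]' >/dev/null && python3 fs.py 9.5 &&
python3 -m creep '[[[0.261,-0.183,0.021],[0,0,0],1]]' >/dev/null && python3 fs.py 9.5 &&
python3 -m creep '[[[0.292,-0.128,0.021],[0,0,0],1]]' >/dev/null && python3 fs.py 9.5
python3 -m creep '[[[0,0,0],[0,0,0],1]]' >/dev/null; python3 fs.py;python3 -m creep '[[[0,0,0],[0,0,0],1]]' >/dev/null; python3 fs.py
```

```text
t 7.53 a 3.594 R 48.0 z 265.7  Ft 7.74 Fr 0.20 Fz 2.35 w 15.5
t 7.70 a 3.999 R 48.5 z 264.4  Ft 6.81 Fr 1.10 Fz 3.81 w 15.8
t 7.78 a 4.196 R 48.7 z 263.8  Ft 7.20 Fr 0.85 Fz 4.23 w 15.8
t 7.87 a 4.394 R 49.0 z 263.2  Ft 8.23 Fr 2.14 Fz 5.51 w 15.7
t 7.95 a 4.415 R 49.0 z 263.0  Ft 4.97 Fr 2.54 Fz 7.50 w 15.3
t 8.03 a 4.404 R 48.9 z 263.1  Ft 4.02 Fr 1.76 Fz 4.35 w 15.6
```

```bash

python3 -m creep '[[[0.155,-0.041,0],[0,0,0],1]]' >/dev/null; python3 fs.py 9 &&
python3 -m creep '[[[0.158,-0.026,0.005],[0,0,0],1]]' >/dev/null && python3 fs.py 9 &&
python3 -m creep '[[[0.16,-0.01,0.005],[0,0,0],1]]' >/dev/null && python3 fs.py 9 &&
python3 -m creep '[[[0.16,0.006,0.005],[0,0,0],1]]' >/dev/null && python3 fs.py 9 &&
python3 -m creep '[[[0.158,0.022,0.008],[0,0,0],1]]' >/dev/null && python3 fs.py 9 &&
python3 -m creep '[[[0.156,0.038,0.01],[0,0,0],1]]' >/dev/null && python3 fs.py 9
python3 -m creep '[[[0,0,0],[0,0,0],1]]' >/dev/null; python3 fs.py
```

```text
t 8.12 a 4.483 R 48.9 z 263.0  Ft 7.31 Fr 2.41 Fz 2.36 w 15.6
t 8.20 a 4.583 R 48.9 z 262.7  Ft 8.31 Fr 2.10 Fz 3.03 w 15.5
t 8.28 a 4.682 R 49.0 z 262.5  Ft 8.21 Fr 3.53 Fz 1.61 w 15.3
t 8.37 a 4.780 R 49.2 z 262.3  Ft 7.09 Fr 3.87 Fz 0.68 w 15.7
t 8.45 a 4.878 R 49.3 z 262.0  Ft 7.14 Fr 4.45 Fz 1.74 w 15.5
t 8.53 a 4.978 R 49.4 z 261.8  Ft 8.53 Fr 5.62 Fz 1.79 w 15.5
t 8.62 a 4.990 R 49.4 z 261.7  Ft 7.34 Fr 4.29 Fz 2.18 w 15.4
```

```bash

python3 -m creep '[[[0.155,0.03,0.008],[0,0,0],1]]' >/dev/null; python3 fs.py 9.3 &&
python3 -m creep '[[[0.15,0.05,0.01],[0,0,0],1]]' >/dev/null && python3 fs.py 9.3 &&
python3 -m creep '[[[0.145,0.065,0.01],[0,0,0],1]]' >/dev/null && python3 fs.py 9.3 &&
python3 -m creep '[[[0.14,0.08,0.01],[0,0,0],1]]' >/dev/null && python3 fs.py 9.3
python3 -m creep '[[[0,0,0],[0,0,0],1]]' >/dev/null; python3 fs.py;python3 -m creep '[[[0,0,0],[0,0,0],1]]' >/dev/null; python3 fs.py
```

```text
t 8.70 a 5.065 R 49.9 z 261.4  Ft 7.66 Fr 2.22 Fz -1.39 w 15.5
t 8.78 a 5.165 R 50.4 z 261.0  Ft 8.50 Fr 3.82 Fz -0.48 w 15.9
t 8.87 a 5.262 R 50.8 z 260.7  Ft 7.36 Fr 2.94 Fz -1.23 w 15.6
t 8.95 a 5.358 R 51.3 z 260.4  Ft 7.06 Fr 2.40 Fz -1.29 w 15.2
t 9.03 a 5.370 R 51.3 z 260.3  Ft 7.97 Fr 1.76 Fz -0.04 w 15.1
t 9.12 a 5.365 R 51.2 z 260.4  Ft 5.90 Fr 2.94 Fz -1.92 w 15.8
```

```bash

python3 -m creep '[[[0.124,0.106,0.01],[0,0,0],1]]' >/dev/null; python3 fs.py 9.3 &&
python3 -m creep '[[[0.113,0.118,0.01],[0,0,0],1]]' >/dev/null && python3 fs.py 9.3 &&
python3 -m creep '[[[0.1,0.129,0.01],[0,0,0],1]]' >/dev/null && python3 fs.py 9.3 &&
python3 -m creep '[[[0.087,0.138,0.01],[0,0,0],1]]' >/dev/null && python3 fs.py 9.3 &&
python3 -m creep '[[[0.073,0.146,0.01],[0,0,0],1]]' >/dev/null && python3 fs.py 9.3 &&
python3 -m creep '[[[0.058,0.152,0.01],[0,0,0],1]]' >/dev/null && python3 fs.py 9.3
python3 -m creep '[[[0,0,0],[0,0,0],1]]' >/dev/null; python3 fs.py;python3 -m creep '[[[0,0,0],[0,0,0],1]]' >/dev/null; python3 fs.py
```

```text
t 9.20 a 5.446 R 51.2 z 260.2  Ft 7.81 Fr 2.29 Fz -2.51 w 15.7
t 9.28 a 5.548 R 51.4 z 259.8  Ft 8.65 Fr 2.93 Fz -1.92 w 15.4
t 9.37 a 5.648 R 51.5 z 259.6  Ft 8.50 Fr 4.10 Fz -0.67 w 15.4
t 9.45 a 5.739 R 51.5 z 259.3  Ft 12.38 Fr 3.16 Fz 0.59 w 15.5
t 9.53 a 5.743 R 51.5 z 259.3  Ft 11.44 Fr 3.35 Fz 0.18 w 15.0
t 9.62 a 5.738 R 51.5 z 259.3  Ft 9.59 Fr 4.54 Fz -0.72 w 15.4
```

```bash

python3 -m creep '[[[0,0,0],[0,0,0],1]]' >/dev/null; python3 fs.py
python3 -m creep '[[[0,0,0],[0,0,0],1]]' >/dev/null; python3 fs.py
python3 -m creep '[[[0.02,0.036,0.003],[0,0,0],1]]' >/dev/null; python3 fs.py 13.5 &&
python3 -m creep '[[[0.02,0.036,0.003],[0,0,0],1]]' >/dev/null && python3 fs.py 13.5
for i in 1 2 3; do python3 -m creep '[[[0,0,0],[0,0,0],1]]' >/dev/null; python3 fs.py;done
```

```text
t 9.70 a 5.737 R 51.5 z 259.3  Ft 9.81 Fr 3.20 Fz -2.08 w 15.7
t 9.78 a 5.736 R 51.5 z 259.3  Ft 10.33 Fr 3.73 Fz -2.00 w 15.6
t 9.87 a 5.754 R 51.5 z 259.3  Ft 13.22 Fr 3.77 Fz 0.39 w 15.7
t 9.95 a 5.774 R 51.5 z 259.3  Ft 14.88 Fr 4.24 Fz 1.16 w 15.2
t 10.03 a 5.775 R 51.5 z 259.3  Ft 12.94 Fr 3.57 Fz 0.56 w 15.7
t 10.12 a 5.773 R 51.5 z 259.2  Ft 13.43 Fr 2.73 Fz 0.70 w 15.8
t 10.20 a 5.773 R 51.5 z 259.3  Ft 13.97 Fr 3.90 Fz 0.15 w 15.7
```

```bash
for i in 1 2 3 4; do python3 -m creep '[[[0,0,0],[0,0,0],1]]' >/dev/null; python3 fs.py;done; echo back
for i in 1 2 3 4 5 6 7 8; do python3 -m creep '[[[-0.008,-0.0145,0],[0,0,0],1],[[0,0,0],[0,0,0],1]]' >/dev/null; python3 fs.py;done
```

```text
t 10.28 a 5.773 R 51.5 z 259.3  Ft 13.07 Fr 3.91 Fz 0.60 w 15.7
t 10.37 a 5.773 R 51.5 z 259.3  Ft 13.03 Fr 3.52 Fz 0.45 w 16.0
t 10.45 a 5.773 R 51.5 z 259.3  Ft 12.55 Fr 3.98 Fz 0.36 w 15.1
t 10.53 a 5.773 R 51.5 z 259.3  Ft 13.40 Fr 2.60 Fz 0.57 w 15.7
back
t 10.70 a 5.766 R 51.5 z 259.3  Ft 11.97 Fr 4.12 Fz -0.55 w 15.2
t 10.87 a 5.760 R 51.5 z 259.3  Ft 11.22 Fr 4.03 Fz -1.13 w 14.9
t 11.03 a 5.754 R 51.5 z 259.2  Ft 10.38 Fr 4.01 Fz 0.33 w 15.6
t 11.20 a 5.749 R 51.6 z 259.3  Ft 8.53 Fr 3.10 Fz -0.70 w 15.6
t 11.37 a 5.743 R 51.5 z 259.2  Ft 7.55 Fr 4.33 Fz -1.16 w 15.3
t 11.53 a 5.737 R 51.6 z 259.3  Ft 6.35 Fr 4.01 Fz -2.14 w 15.2
t 11.70 a 5.732 R 51.6 z 259.3  Ft 5.45 Fr 3.29 Fz -2.63 w 15.8
t 11.87 a 5.729 R 51.5 z 259.3  Ft 4.35 Fr 3.28 Fz -2.05 w 15.7
```

```bash
for i in 1 2 3 4 5 6 7 8; do python3 -m creep '[[[-0.008,-0.0145,0],[0,0,0],1],[[0,0,0],[0,0,0],1]]' >/dev/null; python3 fs.py;done
```

```text
t 12.03 a 5.725 R 51.3 z 259.3  Ft 3.09 Fr 5.14 Fz -3.67 w 15.9
t 12.20 a 5.720 R 51.3 z 259.4  Ft 1.20 Fr 4.14 Fz -4.00 w 15.6
t 12.37 a 5.714 R 51.2 z 259.4  Ft 0.38 Fr 3.81 Fz -5.05 w 15.4
t 12.53 a 5.705 R 51.2 z 259.4  Ft -1.43 Fr 3.42 Fz -5.69 w 15.4
t 12.70 a 5.694 R 51.2 z 259.5  Ft -1.44 Fr 4.26 Fz -6.53 w 15.2
t 12.87 a 5.682 R 51.2 z 259.5  Ft -1.41 Fr 2.89 Fz -6.55 w 15.2
t 13.03 a 5.671 R 51.2 z 259.4  Ft -3.26 Fr 3.28 Fz -6.99 w 15.4
t 13.20 a 5.661 R 51.3 z 259.5  Ft -3.53 Fr 2.57 Fz -6.53 w 15.4
```

```bash
python3 -m creep '[[[0.008,0.0145,0.01],[0,0,0],1],[[0.004,0.007,0.03],[0,0,0],1],[[0,0,0.02],[0,0,0],1],[[0,0,0],[0,0,0],1]]' >/dev/null; python3 fs.py
python3 -m creep '[[[0,0,0],[0,0,0],1]]' >/dev/null; python3 fs.py
```

```text
t 13.53 a 5.676 R 51.8 z 259.1  Ft 0.58 Fr 2.20 Fz 6.17 w 15.6
t 13.62 a 5.675 R 51.8 z 259.1  Ft 0.20 Fr 2.59 Fz 5.81 w 15.5
```

```bash
python3 -m creep '[[[0,0,0],[0,0,0],0.65],[[0,0,0],[0,0,0],0.65],[[0,0,0],[0,0,0],0.65]]' >/dev/null; python3 fs.py
python3 -m creep '[[[0,0,-0.5],[0,0,0],0.65],[[0,0,-0.9],[0,0,0],0.65],[[0,0,-0.9],[0,0,0],0.65],[[0,0,-0.3],[0,0,0],0.65],[[0,0,0],[0,0,0],0.65]]' >/dev/null; python3 fs.py
python3 - <<'E'
from station import arm
import cv2,numpy as np
d=arm.get_image("wrist"); np.savez("w5.npz",**d); e=arm.get_image("scene"); np.savez("scene5.npz",**e)
cv2.imwrite("pics/w5.png",np.hstack([cv2.resize(d["img"],(500,375)),cv2.resize(e["img"][155:285,205:305],(288,375))])[:,:,::-1])
E
```

```text
t 13.87 a 5.669 R 51.0 z 257.8  Ft 0.97 Fr -0.07 Fz 0.24 w 29.6
t 14.28 a 5.679 R 51.6 z 337.8  Ft -0.38 Fr 0.31 Fz -0.24 w 33.3
```

View pics/w5.png

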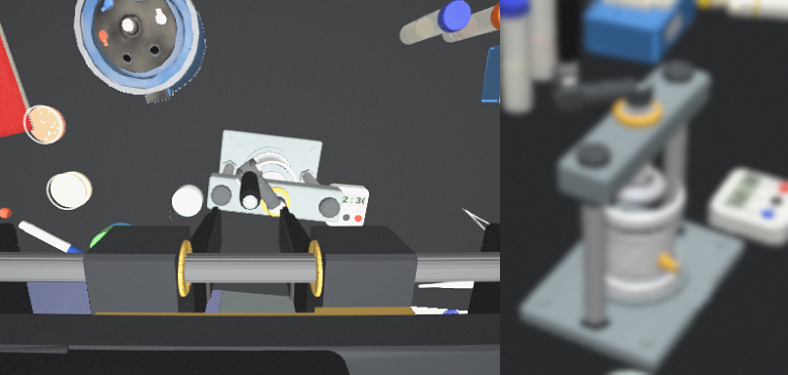

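```bash
python3 - <<'E'
import numpy as np,cv2
d=np.load("w5.npz");im=d["img"][140:230,205:315]
cv2.imwrite("pics/w5c.png",cv2.resize(im,None,fx=7,fy=6.5,interpolation=cv2.INTER_CUBIC)[:,:,::-1])
E
```

```text
(no output)
```

View pics/w5c.png

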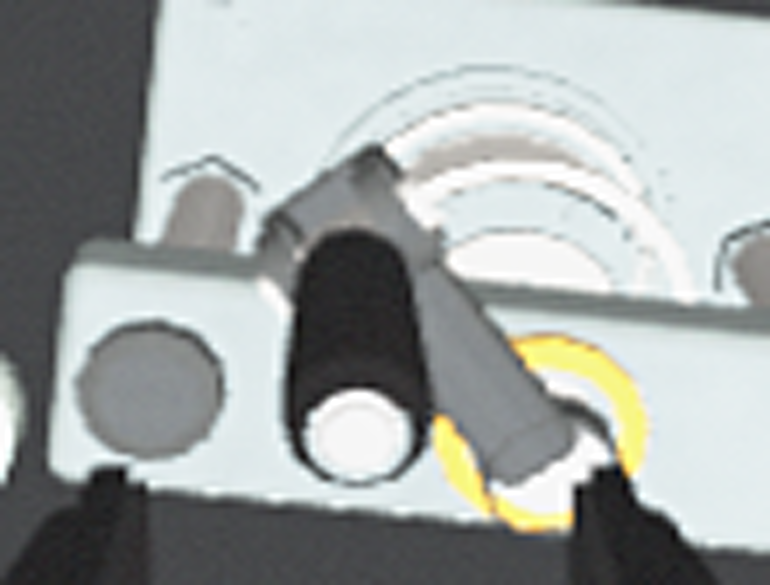

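The handle's end disc is at crop (358,437), the fork's outer edge runs (265,215)–(370,150), and the arm's right edge runs (440,255)–(578,430). Next is the arm direction and pivot.

```bash
python3 - <<'E'
from h import *
d=np.load("w5.npz")
P=lambda u,v,z:plane(ray(d,(205+u/7-.4,140+v/6.5-.4)),z)
e=P(358,437,285);a=P(440,255,190);b=P(578,430,190);print("end",e,"armedge",a,b,np.degrees(np.arctan2(*(a-b)[[1,0]])))
f=P(268,215,207);g=P(370,150,207);print("fork outer edge",f,g,"normal deg",np.degrees(np.arctan2(*(f-g)[[1,0]]))-90)
print("postnut",P(150,390,170),"brass",P(545,433,168), "armend",P(490,480,190),P(578,430,190))
E
python3 st.py
```

```text
end [559.3  85.7 285. ] armedge [558.3  73.8 190. ] [532.   50.4 190. ] 41.66057202128913
fork outer edge [565.9  98.6 207. ] [576.9  85.9 207. ] normal deg 40.89720307675802
postnut [525.8 114.8 170. ] brass [524.   52.5 168. ] armend [522.4  62.3 190. ] [532.   50.4 190. ]
t 14.38 p [562.   86.4 334.8] xdir 5.8 zt [-0.001 -0.    -1.   ] F [-0.12  0.57  0.07] w 33.6 g 0.0 q6 1.51
```

```bash
python3 -m creep '[[[0,0,0],[0,0,-1],1],[[0,0,0],[0,0,-1],1],[[0,0,0],[0,0,-1],1],[[0,0,0],[0,0,-1],1],[[0,0,0],[0,0,-1],1],[[0,0,0],[0,0,-0.9],1],[[0,0,0],[0,0,0],1],[[0,0,0],[0,0,0],1]]' 20; python3 st.py 584 105.8 335
```

```text
time_s: 15.05
ee_pos: [562.1, 86.4, 334.3]
tcp_rot: [-2.941, -1.102, 0.003]
wrist_force: [-0.8, -0.6, -0.4]
width: 0.3
grasp_force: 0.0
t 15.05 p [562.1  86.4 334.3] xdir 41.1 zt [-0.002 -0.    -1.   ] F [-0.78 -0.58 -0.37] w 0.3 g 0.0 q6 0.89
shift units [ 0.98 -0.01 -0.02]
```

```bash
python3 -m creep '[[[0.5,0,0],[0,0,0],1],[[0.5,0,0],[0,0,0],1],[[0,0,0],[0,0,0],1],[[0,0,0.8],[0,0,0],1],[[0,0,0.8],[0,0,0],1],[[0,0,0.57],[0,0,0],1],[[0,0,0],[0,0,0],1]]' >/dev/null; python3 st.py 575 98 269
```

```text
t 15.63 p [583.2 105.8 266.8] xdir 41.1 zt [-0.006 -0.001 -1.   ] F [-0.84  0.13 -0.6 ] w 0.7 g 0.0 q6 0.92
shift units [-0.38  0.02 -0.07]
```

```bash
python3 -m creep '[[[-0.2,0,-0.05],[0,0,0],1],[[-0.25,0,-0.05],[0,0,0],1],[[-0.3,0,0],[0,0,0],1],[[-0.3,0,0.02],[0,0,0],1],[[-0.29,0,0.08],[0,0,0],1],[[0,0,0],[0,0,0],1]]' >/dev/null; python3 st.py
python3 -m creep '[[[-0.3,0,0.08],[0,0,0],1],[[-0.27,0,0.14],[0,0,0],1],[[-0.25,0,0.17],[0,0,0],1],[[0,0,0],[0,0,0],1]]' >/dev/null; python3 st.py
```

```text
t 16.13 p [553.4  78.6 271. ] xdir 41.2 zt [ 0. -0. -1.] F [0.01 0.6  0.9 ] w 0.3 g 0.0 q6 0.88
t 16.47 p [534.8  62.7 257.8] xdir 41.2 zt [-0.002 -0.    -1.   ] F [-0.25  0.77  0.3 ] w 0.4 g 0.0 q6 0.85
```

```bash
python3 -m creep '[[[-0.2,0,0.25],[0,0,0],1],[[-0.2,0,0.27],[0,0,0],1],[[-0.15,0,0.27],[0,0,0],1],[[-0.12,0,0.27],[0,0,0],1],[[0,0,0],[0,0,0],1]]' >/dev/null; python3 st.py
python3 - <<'E'
from station import arm
import cv2,numpy as np
d=arm.get_image("side"); np.savez("side6.npz",**d); e=arm.get_image("scene"); np.savez("scene6.npz",**e)
f=lambda i:cv2.resize(i,(390,390),interpolation=cv2.INTER_CUBIC)
cv2.imwrite("pics/s6.png",np.hstack([f(d["img"][110:220,200:310]),f(e["img"][130:240,200:310])])[:,:,::-1])
E
```

```text
t 16.88 p [520.   49.9 225.2] xdir 41.2 zt [-0.003 -0.    -1.   ] F [-0.13  1.01  0.14] w 0.6 g 0.0 q6 0.82
```

View pics/s6.png

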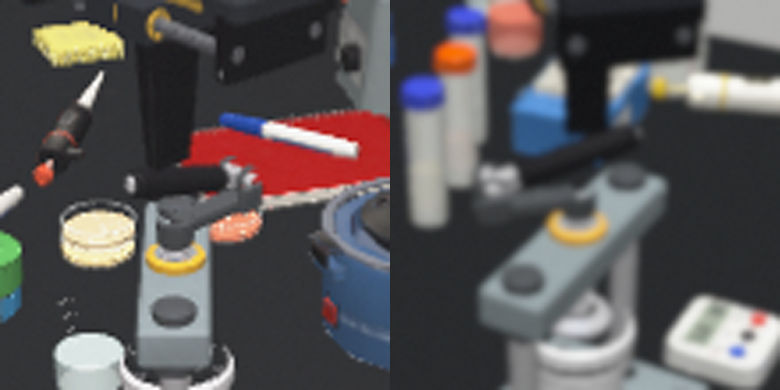

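The handle follows the shut fingers and stands about 15–20° above flat. I'll press it down gently, watching Fz.

```bash
g(){ python3 -c "
from station import arm;import sys
s=arm.state();print(s['ee_pos'].round(1),s['wrist_force'].round(2));sys.exit(int(s['wrist_force'][2]>3.5))"; }
python3 -m creep '[[[-0.08,0,0.2],[0,0,0],1],[[-0.04,0,0.15],[0,0,0],1]]' >/dev/null; g &&
python3 -m creep '[[[0,0,0.07],[0,0,0],1],[[0,0,0],[0,0,0],1]]' >/dev/null && g &&
python3 -m creep '[[[0,0,0.07],[0,0,0],1],[[0,0,0],[0,0,0],1]]' >/dev/null && g &&
python3 -m creep '[[[0,0,0.05],[0,0,0],1],[[0,0,0],[0,0,0],1]]' >/dev/null && g &&
python3 -m creep '[[[0,0,0.05],[0,0,0],1],[[0,0,0],[0,0,0],1]]' >/dev/null && g &&
python3 -m creep '[[[0,0,0.05],[0,0,0],1],[[0,0,0],[0,0,0],1]]' >/dev/null && g &&
python3 -m creep '[[[0,0,0.05],[0,0,0],1],[[0,0,0],[0,0,0],1]]' >/dev/null && g
```

```text
[518.5  47.9 216.4] [1.06 0.33 0.08]
[518.2  47.9 214. ] [-0.91 -0.16  0.05]
[518.4  47.9 212.2] [ 0.06 -0.31  0.73]
[518.4  47.9 210.8] [ 0.53 -0.11  0.71]
[518.4  47.9 209.3] [1.08 0.03 0.07]
[518.4  47.9 207.7] [ 0.73 -0.1   0.76]
[518.6  47.8 206.5] [-1.33 -0.69  3.79]
```

The handle hit its stop at z ≈ 206.5, as expected for flat. I'll lift off and check.

```bash
python3 -m creep '[[[0,0,-0.2],[0,0,0],1],[[0,0,-0.6],[0,0,0],1],[[0,0,-1],[0,0,0],1],[[0,0,-1],[0,0,0],1],[[0,0,-1],[0,0,0],1],[[0,0,0],[0,0,0],1],[[0,0,0],[0,0,0],1]]' >/dev/null; python3 st.py
python3 - <<'E'
from station import arm
import cv2,numpy as np
d=arm.get_image("side"); e=arm.get_image("scene"); w=arm.get_image("wrist")
f=lambda i:cv2.resize(i,(390,390),interpolation=cv2.INTER_CUBIC)
cv2.imwrite("pics/s7.png",np.hstack([f(d["img"][120:230,200:310]),f(e["img"][150:300,200:350])])[:,:,::-1])
E
```

```text
t 18.73 p [518.7  47.9 321.9] xdir 41.2 zt [ 0.003 -0.    -1.   ] F [ 0.11 -0.62 -1.07] w 0.4 g 0.0 q6 0.82
```

View pics/s7.png

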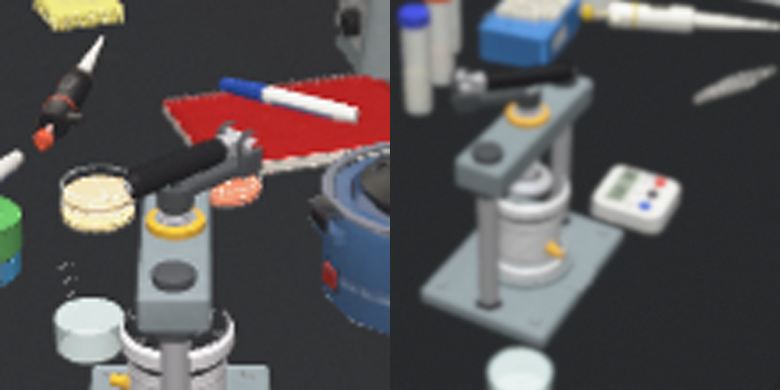

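The handle lies parallel on the arm (side crop (135,185)→(230,150)), and the beaker and timer have not moved. Handing in.

```bash
python3 -c "
from station import arm
print(arm.job_done())"
```

```text
the job is handed in; nothing more can be done
None
```

The job is handed in: the screw is wound down to an estimated 60 N on the cap (worked out from the force felt at the handle), the handle is folded flat on the crank arm, and the beaker and timer were not touched. The hand-in gave back no verdict.

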